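# Strip a key machine's cutter rod into the V rack, in order

### The arm

A 7-joint arm with a two-finger parallel gripper is mounted at the origin on the work surface. World frame = base frame: x ahead of the robot, y to its left, z up, the work surface at z = 0. Lengths are in m, angles in rad, forces in N, time in s.
With the tool pointing down it reaches from about 0.4 to 0.85 m from the base axis. Payload 10.4 kg.
Tool frame: the origin (TCP) lies at the centre of the arm's flange, where the gripper is bolted on; the fingertips stand 173 mm ahead of it and the grasp point (between the pads) lies 155 mm ahead of it; z points along the fingers, y is the line along which they close (so a half turn about z gives the same grasp; the last joint's range is limited). The gripper opens to 85 mm and grips with 20 to 120 N. Pads are 22 mm wide; open, the fingers measure 114 mm over their backs; the gripper's body (76 mm by 85 mm) begins 54 mm behind the grasp point. The pads swing forward as they close: fully open they stand 13 mm farther back than shut.
Start: joints at [-1.291, 0.332, -0.065, 1.46, 0.022, 1.35, -0.088], TCP at [0.186, 0.597, 0.405] pointing down, gripper open.
Joint ranges: [-2.6, 2.6], [-0.5, 2.12], [-1.47, 1.34], [0.16, 2.42], [-1.27, 4.41], [0.06, 2.06], [-2.6, 2.6]. Speed limits (rad/s): [2.22, 2.22, 2.79, 2.79, 3.14, 3.14, 3.14].

### API

Orientations are given as a unit quaternion [x, y, z, w].
In Python, from workcell import manip, viewer, finder gives the robot as it stands.
- The arm moves only by the tool arm_command, never from a script. Its argument "plan" is a list of rows, each an object with "dp": the shift along the tool's x, y, z in mm, a list of three; "spin": the turn about the tool's z in rad. A call has 1 to 5 rows; each row shifts and turns the commanded pose from where the row before left it, along the tool's axes as they then stand; what a row does not reach is not made up. A row lasts 1/10 s, in which the tool goes at most 50 mm and 8.59 degrees, less where a joint would pass 70% of its speed; a pose out of reach is approached as far as the arm can. A call is refused whole if a number of a shift passes 50 or a number of a turn 0.15, either way. A call with a gripper value outside its range is refused whole. "grip" is the closure, from -1 (fully open) to 1 (shut), set as the call begins (left out, the last holds). The fingers move at their own pace and stop on an object; "newtons" is the grip in N (left out, the last holds). Time passes only in rows, so rows that do not move let the fingers close. It gives the time, the measured TCP pose, the force, the opening and the grip force at its end, in the units of the state.
- manip.get_obs(): the state, without advancing time (a new reading comes with each control period).
- viewer.camera(name): name is "scene" or "top" or "wrist"; returns the picture (480x640x3 uint8, blue, green, red); there is no depth.
- viewer.camera_params(name): a dict with "vertical_fov" (degrees; the focal length in pixels is half the picture's height over the tangent of half this angle, whatever the lens; pixels are square), "cx", "cy" (the principal point, pixels), "R" (3x3) and "t" (3): a world point X has camera coordinates R X + t; the wrist camera has in their place "T_tool_cam" (4x4, takes a point from camera to tool coordinates, whose origin is the TCP and whose axes are the flange's). Camera axes: x right, y down, z forward; pixel columns grow to the right and rows downward; lengths in m; the calibration is good to about 2 mm. The wrist camera is an equidistant fisheye: a pixel r from the principal point sees the ray r / f radians off the axis. A picture is of the moment at which its call begins: read the wrist's pose just before it. camera_params takes no time and is no camera call.
- manip.hand_in(): hands the job in; it is judged then, once.
Trained networks look in the newest picture that a camera, given by its name, has taken for a name from the list of things; names that differ only in an ending like _2 or _b are one class to them, and where a whole thing is asked for, a point or a joint stands for the part that bears it (a point fixed in the world has none). Each returns a list of dicts, best first, with "score" (0 to 1); they miss things now and then, are a little off and sometimes report something else, mostly with a low value. They report only what shows in the picture. A call takes as long as a camera call.
- finder.find_in(camera, thing): "position" ([x, y, z] in m, in world coordinates, good to about 4 mm: the middle of the surface that is visible of it).
The state is a dict: "clock": time; "joint_pos": joint angles; "joint_velocities": joint speeds; "tau": joint torques, N m; "position": TCP position; "ee_rot": TCP orientation; "ft_force": force on the tool from outside, world axes, zero at the start; "torque": the same for the moment, N m; "grip_width": opening from 0.0 (shut) to 1.0 (fully open); "grasp_force": force on a finger pad.
Only numpy, scipy, OpenCV 4.12 (cv2) and the standard library are available. Lean on these libraries where they do the work, as an engineer would, in place of code of your own. Each camera call takes 0.05 s, during which the arm holds its last target. There are 200 camera calls.

### The job

Clear the key-cutting machine's cutter rod: slide the stop collar off the free end, then the two cutters and the spacer one after another, and lay each straight into the V rack as it comes off, lying in the V with its axis along the rack. Start with the collar in the block next to the tall end stop and fill the blocks in the order the parts come off, one part centred in each block, so that they can go back on in the same order. The teeth chip easily: do not let any of the parts drop or be put down on the bench.

Things in the scene. Friction and masses are not known exactly. Their poses are not given: they have to be found in the camera images.
- collar: Stop collar: narrow dark-steel ring with a knurled rim, 48 mm outside diameter, 18 mm wide, about 0.18 kg; hangs loose (its set screw is already slack) as the outermost part on the rod, next to the free end. Origin: on its axis, at mid width; its own y is its axis (level, along the rod at the start, 5 mm below the rod's axis as the part hangs). 24 mm bore.
- saw: Slitting cutter: the largest wheel on the rod, one toothed steel rim, 62 mm diameter over the teeth, 16 mm wide, about 0.28 kg. Origin: on its axis, at mid width; its own y is its axis (level, along the rod at the start, 5 mm below the rod's axis as the part hangs). 24 mm bore.
- twin: Twin cutter: steel wheel with two toothed rims and a groove between, 56 mm diameter over the teeth, 24 mm wide, about 0.3 kg. Origin: on its axis, at mid width; its own y is its axis (level, along the rod at the start, 5 mm below the rod's axis as the part hangs). 24 mm bore.
- spacer: Spacer: plain smooth aluminium sleeve, the widest part on the rod, 52 mm outside diameter, 30 mm wide, about 0.16 kg. Origin: on its axis, at mid width; its own y is its axis (level, along the rod at the start, 5 mm below the rod's axis as the part hangs). 24 mm bore.
- rod_tip (a point): Centre of the free end of the machine's level cutter rod: fixed, 14 mm diameter, 135 mm above the bench. y points out of the free end (the rod runs 225 mm along -y to the side plate), z up. The collar hangs 24 mm inside the tip, the other three behind it in any order at 66, 108, 150 mm. Under it lies a chip tray, rim 16 mm high.
- bay_a: V-block, at one end of the rack's row (a, b, c, d along its +y, 50 mm apart). Steel, 37 mm across, 40 long (y), 40 high. Origin: centre of the underside, on the board, 18 mm above the bench; z up. Open 120-degree V along y: bottom 30.5 mm above the origin, flanks 16.5 mm to each side (x); a ring of radius R lies in it with its axis 30.5 mm + 1.155 R above the origin.
- bay_b: V-block like bay_a, second in the row; same size, origin and axes.
- bay_c: V-block like bay_a, third in the row; same size, origin and axes.
- bay_d: V-block like bay_a, the other end of the row; same size, origin and axes.
- stop: Tall end stop of the V rack: upright steel plate 70 mm wide, 6 thick, 75 high, on a 24 mm deep foot, on the rack's board at one end of the row, beyond bay_a or beyond bay_d, 43 mm from the nearest block's centre. Origin: centre of its underside. The other end has only a low wooden strip.

How it is judged:
On the way, in this order (a step that is already met when the one before it is completed fails the run):
1. the stop collar lies in the V-block next to the tall stop, while both cutters and the spacer are still on the rod (x of collar in the frame of bay_a between -0.006 and 0.006 m and z of collar in the frame of bay_a between 0.0532 and 0.0632 m and angle between the y axis of collar and the y axis of bay_a, either way round below 0.2 rad and horizontal distance between collar and stop between 0.03 and 0.056 m and y of each of saw, twin, spacer in the frame of rod_tip below 0 m and z of each of saw, twin, spacer in the frame of rod_tip above -0.02 m), for 0.2 s.
2. the part that hung next on the rod lies in the second block from the stop, the other two are still on the rod ((((x of saw in the frame of bay_a between -0.006 and 0.006 m and z of saw in the frame of bay_a between 0.0613 and 0.0713 m and angle between the y axis of saw and the y axis of bay_a, either way round below 0.2 rad and horizontal distance between saw and stop between 0.08 and 0.106 m) and (y of each of spacer, twin in the frame of rod_tip below 0 m and z of each of spacer, twin in the frame of rod_tip above -0.02 m)) or ((x of twin in the frame of bay_a between -0.006 and 0.006 m and z of twin in the frame of bay_a between 0.0578 and 0.0678 m and angle between the y axis of twin and the y axis of bay_a, either way round below 0.2 rad and horizontal distance between twin and stop between 0.08 and 0.106 m) and (y of each of saw, spacer in the frame of rod_tip below 0 m and z of each of saw, spacer in the frame of rod_tip above -0.02 m)) or ((x of spacer in the frame of bay_a between -0.006 and 0.006 m and z of spacer in the frame of bay_a between 0.0555 and 0.0655 m and angle between the y axis of spacer and the y axis of bay_a, either way round below 0.2 rad and horizontal distance between spacer and stop between 0.08 and 0.106 m) and (y of each of saw, twin in the frame of rod_tip below 0 m and z of each of saw, twin in the frame of rod_tip above -0.02 m)))), for 0.2 s.
3. the next part lies in the third block, and the last one is still on the rod (((x of saw in the frame of bay_a between -0.006 and 0.006 m and z of saw in the frame of bay_a between 0.0613 and 0.0713 m and angle between the y axis of saw and the y axis of bay_a, either way round below 0.2 rad and horizontal distance between saw and stop between 0.13 and 0.156 m) or (x of twin in the frame of bay_a between -0.006 and 0.006 m and z of twin in the frame of bay_a between 0.0578 and 0.0678 m and angle between the y axis of twin and the y axis of bay_a, either way round below 0.2 rad and horizontal distance between twin and stop between 0.13 and 0.156 m) or (x of spacer in the frame of bay_a between -0.006 and 0.006 m and z of spacer in the frame of bay_a between 0.0555 and 0.0655 m and angle between the y axis of spacer and the y axis of bay_a, either way round below 0.2 rad and horizontal distance between spacer and stop between 0.13 and 0.156 m)) and ((y of saw in the frame of rod_tip below 0 m and z of saw in the frame of rod_tip above -0.02 m) or (y of twin in the frame of rod_tip below 0 m and z of twin in the frame of rod_tip above -0.02 m) or (y of spacer in the frame of rod_tip below 0 m and z of spacer in the frame of rod_tip above -0.02 m))), for 0.2 s.
At the end, for the whole second after the job is handed in: Collar in the V-block next to the tall stop, both cutters and the spacer in blocks 2, 3 and 4 in the order they came off: each within 13 mm of the block's centre along the rack, 6 mm across, 5 mm of seated height, axis within 0.2 rad of the rack's; all at rest (x of collar in the frame of bay_a between -0.006 and 0.006 m and z of collar in the frame of bay_a between 0.0532 and 0.0632 m and angle between the y axis of each of collar, saw, twin, spacer and the y axis of bay_a, either way round below 0.2 rad and horizontal distance between collar and stop between 0.03 and 0.056 m and x of saw in the frame of bay_a between -0.006 and 0.006 m and z of saw in the frame of bay_a between 0.0613 and 0.0713 m and (horizontal distance between saw and stop between 0.08 and 0.106 m or horizontal distance between saw and stop between 0.13 and 0.156 m or horizontal distance between saw and stop between 0.18 and 0.206 m) and x of twin in the frame of bay_a between -0.006 and 0.006 m and z of twin in the frame of bay_a between 0.0578 and 0.0678 m and (horizontal distance between twin and stop between 0.08 and 0.106 m or horizontal distance between twin and stop between 0.13 and 0.156 m or horizontal distance between twin and stop between 0.18 and 0.206 m) and x of spacer in the frame of bay_a between -0.006 and 0.006 m and z of spacer in the frame of bay_a between 0.0555 and 0.0655 m and (horizontal distance between spacer and stop between 0.08 and 0.106 m or horizontal distance between spacer and stop between 0.13 and 0.156 m or horizontal distance between spacer and stop between 0.18 and 0.206 m) and linear speed of each of collar, saw, twin, spacer below 0.02 m/s and angular speed of each of collar, saw, twin, spacer below 0.3 rad/s); the robot touches nothing.
It fails at once if a part falls or is put down on the bench (its centre less than 40 mm above it) (height (world z) of any of collar, saw, twin, spacer below 0.04 m).
It also fails if it takes over 106 s, if anything falls off the work surface, if the arm or the gripper's body presses on something with over 40 N, if the wrist force passes 120 N, or if a joint passes its speed limit or range.

## Working session

There is one attempt and no reset: what is moved stays moved. The work goes in short steps, Python scripts to look and compute and a tool call to move; the robot and the scene stay as the last step left them, time stands still between calls to the robot, and variables do not carry over. Pictures are saved under pics/ and viewed, at most 14 in all, crops included, and the job is handed in when it is done.

Besides the shell and the picture viewer there is one more tool, called by a JSON object that holds its "fn" and its "kwargs", one argument or row to a line. arm_command: Moves the arm, as the interface text tells. Its arguments: {"type":"object","properties":{"plan":{"type":"array","items":{"type":"object","properties":{"dp":{"type":"array","items":{"type":"number"}},"spin":{"type":"number"}}}},"grip":{"type":"number"},"newtons":{"type":"number"}},"required":["plan"]}

```bash
mkdir -p pics
python3 - <<'E'
from workcell import manip, viewer, finder
import cv2, numpy as np
np.set_printoptions(precision=4,suppress=True)
o=manip.get_obs(); print(o)
for c in ("scene","top"):
    cv2.imwrite(f"pics/{c}0.png",viewer.camera(c)); print(c,viewer.camera_params(c))
    for t in ("collar","saw","twin","spacer","bay_a","stop"):
        print(c,t,[(np.round(d["position"],4).tolist(),round(d["score"],2)) for d in finder.find_in(c,t)][:5])
print(viewer.camera_params("wrist"))
E
```

```text
{'clock': 0.0, 'joint_pos': array([-1.2906,  0.3328, -0.0647,  1.4609,  0.0216,  1.3499, -0.0885]), 'joint_velocities': array([ 0.003 ,  0.0012,  0.0003,  0.0008,  0.001 ,  0.0021, -0.0005]), 'tau': array([ -0.0006, -62.5455,   0.0487, -39.1604,   0.0162,   0.0101,
        -0.    ]), 'position': array([0.1863, 0.5964, 0.4039]), 'ee_rot': array([ 0.1508,  0.9886, -0.0007, -0.0001]), 'ft_force': array([-0.4035,  0.6741,  0.1799]), 'torque': array([ 0.0089,  0.0539, -0.0047]), 'grasp_force': 0.0, 'grip_width': 1.0006118168059028}
scene {'vertical_fov': 46.62858255910021, 'cx': 317.35081043172306, 'cy': 241.66128971321098, 'R': array([[-0.433 ,  0.9014, -0.0059],
       [ 0.7061,  0.3351, -0.6238],
       [-0.5603, -0.2743, -0.7816]]), 't': array([ 0.2017, -0.2833,  1.3007])}
scene collar [([0.5065, -0.1539, 0.1415], 0.75)]
scene saw [([0.5089, -0.1952, 0.1418], 0.7), ([0.5618, -0.3894, 0.1031], 0.38)]
scene twin [([0.5099, -0.2754, 0.1454], 0.85)]
scene spacer [([0.5113, -0.235, 0.1483], 0.78)]
scene bay_a [([0.5769, 0.2378, 0.0501], 0.91), ([0.6155, 0.1521, 0.0504], 0.77), ([0.5624, -0
[... 406 characters left out ...]
  1.2412])}
top collar [([0.4986, -0.1508, 0.1461], 0.54)]
top saw [([0.4941, -0.1999, 0.1509], 0.76)]
top twin [([0.4965, -0.2799, 0.1511], 0.76)]
top spacer [([0.4975, -0.2365, 0.1476], 0.81), ([0.5212, -0.4322, 0.0911], 0.53)]
top bay_a [([0.5874, 0.1913, 0.0528], 0.81), ([0.5449, 0.282, 0.0531], 0.8), ([0.5698, 0.2307, 0.0531], 0.79), ([0.6055, 0.1455, 0.052], 0.72)]
top stop [([0.5295, 0.3174, 0.0499], 0.94)]
{'vertical_fov': 65.70646984690485, 'cx': 316.73141340270115, 'cy': 236.5921104045144, 'T_tool_cam': array([[-0.0011, -0.9482, -0.3176,  0.082 ],
       [ 1.    , -0.0013,  0.0005,  0.0005],
       [-0.0009, -0.3176,  0.9482,  0.0315],
       [ 0.    ,  0.    ,  0.    ,  1.    ]])}
```

View pics/scene0.png

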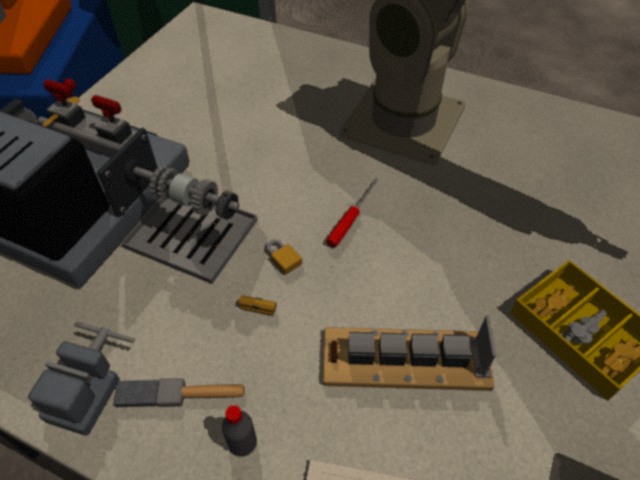

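View pics/top0.png

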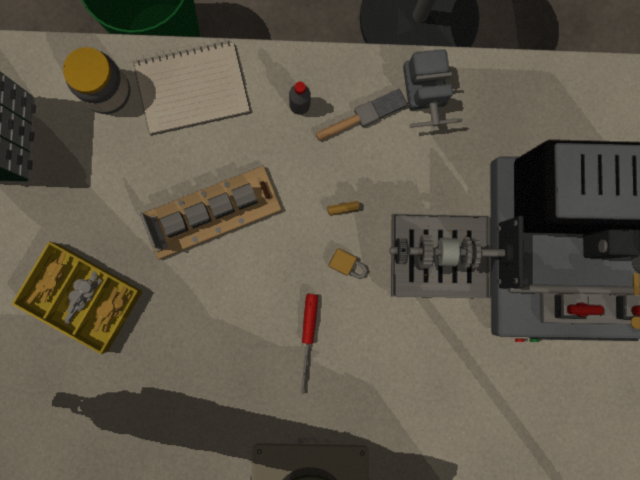

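The scene view shows the machine at left with the rod's free end pointing right: collar (228,204), saw (205,195), spacer (182,190), twin (160,182). The V rack is at (405,355) with the stop at its right end (485,345). The top view agrees: the rod runs from (392,250) to (505,253), and the stop is at the rack's left end (155,232). I'll start moving, passing over the rack for a closer look.

{"fn": "arm_command", "kwargs": {
  "plan": [
    {"dp":[0,0,0],"spin":0.142},
    {"dp":[0,0,0],"spin":0.142},
    {"dp":[0,0,0],"spin":0.142},
    {"dp":[0,0,0],"spin":0.142},
    {"dp":[0,0,0],"spin":0.142}
  ],
  "grip": -1,
  "newtons": 40
}}

```text
clock: 1.2
position: [0.1864, 0.5966, 0.4048]
ee_rot: [0.488, 0.873, 0.0, -0.0]
ft_force: [-1.2, 0.2, -0.4]
grip_width: 1.001
grasp_force: 0.0
```

{"fn": "arm_command", "kwargs": {
  "plan": [
    {"dp":[0,0,0],"spin":0.142},
    {"dp":[-34,13.8,0]},
    {"dp":[-34,13.8,0]},
    {"dp":[-34,13.8,0]},
    {"dp":[-34,13.8,0]}
  ]
}}

```text
invalid input at $.plan[1]: expected keys dp, spin
```

{"fn": "arm_command", "kwargs": {
  "plan": [
    {"dp":[-34,13.8,0]},
    {"dp":[-34,13.8,0]},
    {"dp":[-34,13.8,0]},
    {"dp":[-34,13.8,0]},
    {"dp":[-34,13.8,0]}
  ]
}}

```text
invalid input at $.plan[0]: expected keys dp, spin
```

{"fn": "arm_command", "kwargs": {
  "plan": [
    {"dp":[-34,13.8,0]},
    {"dp":[-34,13.8,0]},
    {"dp":[-34,13.8,0]},
    {"dp":[-34,13.8,0]},
    {"dp":[-34,13.8,0]}
  ]
}}

```text
invalid input at $.plan[0]: expected keys dp, spin
```

{"fn": "arm_command", "kwargs": {
  "plan": [
    {"dp":[-34,13.8,0]},
    {"dp":[0,0,0]},
    {"dp":[0,0,0]}
  ]
}}

```text
invalid input at $.plan[0]: expected keys dp, spin
```

{"fn": "arm_command", "kwargs": {
  "plan": [
    {"dp":[0,0,0],"spin":0.142},
    {"dp":[-34,13.8,0],"spin":0},
    {"dp":[-34,13.8,0],"spin":0},
    {"dp":[-34,13.8,0],"spin":0},
    {"dp":[-34,13.8,0],"spin":0}
  ]
}}

```text
clock: 1.7
position: [0.2927, 0.4934, 0.4049]
ee_rot: [0.546, 0.838, 0.0, -0.0]
ft_force: [1.0, 1.2, 0.1]
grip_width: 0.997
grasp_force: 0.0
```

{"fn": "arm_command", "kwargs": {
  "plan": [
    {"dp":[-34,13.8,0],"spin":0},
    {"dp":[-34,13.8,0],"spin":0},
    {"dp":[-34,13.8,0],"spin":0},
    {"dp":[-34,13.8,0],"spin":0},
    {"dp":[-34,13.8,0],"spin":0}
  ]
}}

```text
clock: 2.2
position: [0.4245, 0.3657, 0.405]
ee_rot: [0.546, 0.838, 0.0, -0.0]
ft_force: [0.7, 0.9, 0.3]
grip_width: 1.004
grasp_force: 0.0
```

{"fn": "arm_command", "kwargs": {
  "plan": [
    {"dp":[-34,13.8,0],"spin":0},
    {"dp":[-34,13.8,0],"spin":0},
    {"dp":[-34,13.8,0],"spin":0},
    {"dp":[-34,13.8,0],"spin":0},
    {"dp":[-34,13.8,0],"spin":0}
  ]
}}

```text
clock: 2.7
position: [0.5563, 0.2382, 0.4049]
ee_rot: [0.546, 0.838, 0.0, 0.0]
ft_force: [1.2, 0.6, -0.4]
grip_width: 1.001
grasp_force: 0.0
```

{"fn": "arm_command", "kwargs": {
  "plan": [
    {"dp":[-34,13.8,0],"spin":0},
    {"dp":[0,0,0],"spin":0},
    {"dp":[0,0,0],"spin":0}
  ]
}}

```text
clock: 3.0
position: [0.5822, 0.213, 0.4045]
ee_rot: [0.547, 0.837, -0.0, -0.0]
ft_force: [-0.7, 0.8, -0.6]
grip_width: 0.998
grasp_force: 0.0
```

```bash
cat > h.py <<'E'
from workcell import manip, viewer, finder
import cv2, numpy as np
from scipy.spatial.transform import Rotation as Rn
np.set_printoptions(precision=4,suppress=True)
P=viewer.camera_params("wrist"); f=240/np.tan(np.radians(P["vertical_fov"]/2)); T=np.array(P["T_tool_cam"])
def pose():
    o=manip.get_obs(); return Rn.from_quat(o["ee_rot"]).as_matrix(),np.array(o["position"])
def pix2w(uv,z,R,p):
    "wrist pixel -> world point at height z"
    d=np.array(uv,float)-[P["cx"],P["cy"]]; r=np.hypot(*d); th=r/f
    c=np.array([*(d/max(r,1e-9)*np.sin(th)),np.cos(th)])
    w=R@T[:3,:3]@c; s=R@T[:3,3]+p
    return s+w*(z-s[2])/w[2]
def w2pix(X,R,p):
    c=T[:3,:3].T@(R.T@(np.array(X)-p)-T[:3,3]); q=np.hypot(c[0],c[1]); th=np.arctan2(q,c[2])
    return np.array([P["cx"],P["cy"]])+f*th*c[:2]/max(q,1e-9)
def shot(name):
    R,p=pose(); im=viewer.camera("wrist"); cv2.imwrite(f"pics/{name}.png",im); np.savez(f"pics/{name}.npz",R=R,p=p); return im,R,p
def find(*ts,cam="wrist"):
    for t in ts: print(t,[(np.round(d["position"],4).tolist(),round(d["score"],2)) for d in finder.find_in(cam,t)][:5])
def yaw(R): return np.degrees(np.arctan2(R[1,1],R[0,1]))
def to(xyz):
    "shift in tool axes, mm, from the present pose"
    R,p=pose(); return (R.T@(np.array(xyz)-p)*1000).round(1)
E
python3 - <<'E'
from h import *
im,R,p=shot("rack"); print(yaw(R)); find("bay_a","stop")
E
```

```text
23.734690018184242
bay_a [([0.5883, 0.1989, 0.0521], 0.77), ([0.5483, 0.2831, 0.0535], 0.72), ([0.6065, 0.1473, 0.0554], 0.68), ([0.5657, 0.2401, 0.0537], 0.58)]
stop [([0.5274, 0.317, 0.0541], 0.65)]
```

View pics/rack.png

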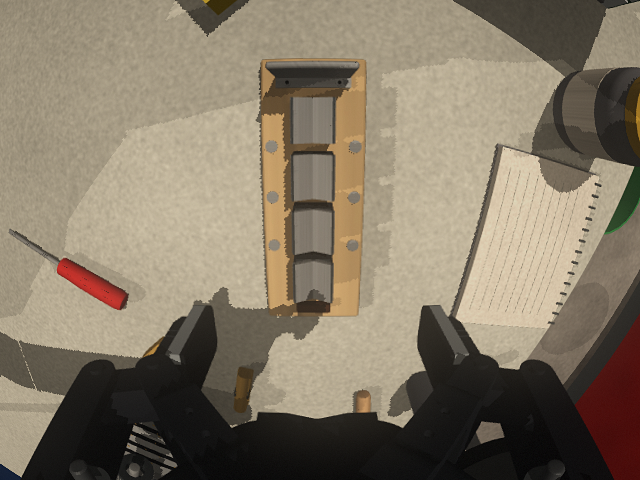

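The wrist view shows the rack upright in the picture. The stop is at the top (313,70), and the block tops' far corners are near (293,97)/(335,97), (293,153)/(333,153), (295,207)/(332,207) and (296,257)/(332,257). Next I'll compute the rack axis.

Run:
```python
from h import *
d=np.load("pics/rack.npz");R,p=d["R"],d["p"]
C=[]
for l,r,y in((293,335,97),(293,333,153),(295,332,207),(296,332,257)):
    a,b=pix2w((l,y),.058,R,p),pix2w((r,y),.058,R,p); C.append((a+b)/2); print(a,b,np.linalg.norm(a-b),(a+b)/2)
C=np.array(C)[:,:2]; m=C.mean(0); v=np.linalg.svd(C-m)[2][0]; v*=np.sign(v[1]); print("dir",v,np.degrees(np.arctan2(-v[0],v[1])),"spacing",np.diff(C@v))
cen=m-0.02*v; print("rack centre",cen)
F=np.array([[.5883,.1989],[.5483,.2831],[.6065,.1473],[.5657,.2401]]);m=F.mean(0);v=np.linalg.svd(F-m)[2][0];print("finder",m,v)
print(to([.5,-.10,.40]))
```

```text
[0.5245 0.296  0.058 ] [0.5564 0.31   0.058 ] 0.034849044800296755 [0.5405 0.303  0.058 ]
[0.5433 0.2522 0.058 ] [0.5743 0.2658 0.058 ] 0.03380930540798082 [0.5588 0.259  0.058 ]
[0.5633 0.2094 0.058 ] [0.5928 0.2223 0.058 ] 0.032299761103716705 [0.578  0.2159 0.058 ]
[0.5821 0.1665 0.058 ] [0.6122 0.1797 0.058 ] 0.032831417061083314 [0.5972 0.1731 0.058 ]
dir [-0.4008  0.9161] 23.630841573603497 spacing [-0.0476 -0.0473 -0.0469]
rack centre [0.5766 0.2194]
finder [0.5772 0.2173] [-0.4016  0.9158]
[-255.  -202.     4.5]
```

{"fn": "arm_command", "kwargs": {
  "plan": [
    {"dp":[-30,-22,0],"spin":0},
    {"dp":[-30,-22,0],"spin":0},
    {"dp":[-30,-22,0],"spin":0},
    {"dp":[-30,-22,0],"spin":0},
    {"dp":[-30,-22,0],"spin":0}
  ]
}}

```text
clock: 3.65
position: [0.5409, 0.0318, 0.4049]
ee_rot: [0.545, 0.838, 0.0, -0.0]
ft_force: [0.4, 0.8, 0.4]
grip_width: 0.996
grasp_force: 0.0
```

{"fn": "arm_command", "kwargs": {
  "plan": [
    {"dp":[-30,-22,0],"spin":0},
    {"dp":[-30,-22,0],"spin":0},
    {"dp":[-30,-22,0],"spin":0},
    {"dp":[-30,-22,0],"spin":0},
    {"dp":[-30,-22,0],"spin":0}
  ]
}}

```text
clock: 4.15
position: [0.5013, -0.1498, 0.405]
ee_rot: [0.545, 0.839, 0.001, 0.0]
ft_force: [0.3, -0.3, 0.9]
grip_width: 0.998
grasp_force: 0.0
```

{"fn": "arm_command", "kwargs": {
  "plan": [
    {"dp":[0,0,0],"spin":0.138},
    {"dp":[0,0,0],"spin":0.138},
    {"dp":[0,0,0],"spin":0.138},
    {"dp":[0,0,0],"spin":0},
    {"dp":[0,0,0],"spin":0}
  ]
}}

```text
clock: 4.65
position: [0.5019, -0.1488, 0.4048]
ee_rot: [0.704, 0.71, 0.0, -0.0]
ft_force: [0.3, 0.6, 0.1]
grip_width: 0.998
grasp_force: 0.0
```

Run:
```python
from h import *
im,R,p=shot("rod"); print(p,yaw(R)); find("collar","saw","spacer","twin")
```

```text
[ 0.5019 -0.1488  0.4048] 0.4350981951677597
collar [([0.5013, -0.1496, 0.1472], 0.74)]
saw [([0.4999, -0.1916, 0.1468], 0.66)]
spacer [([0.502, -0.2342, 0.1474], 0.89)]
twin [([0.5029, -0.2754, 0.1463], 0.69)]
```

View pics/rod.png

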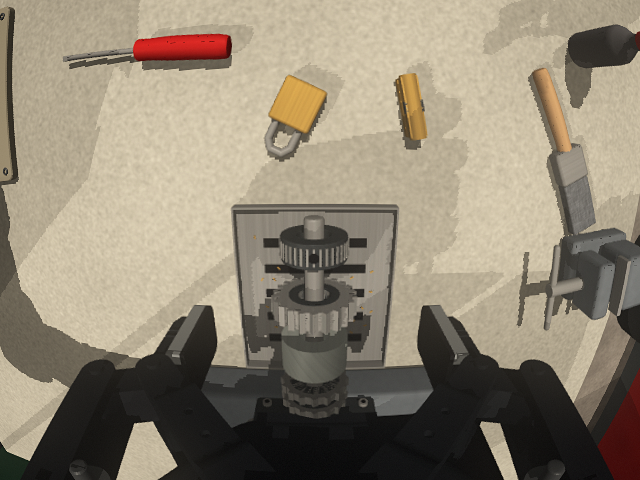

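The wrist view shows the rod's tip at (314,217) and the parts below it in the order collar (314,250), saw (313,305), spacer (314,355), twin (314,395). The rod runs straight down the picture.

Run:
```python
from h import *
d=np.load("pics/rod.npz");R,p=d["R"],d["p"]
print("tip",pix2w((314,217),.142,R,p))
for y in (-.1525+.009,-.1525-.009): print("collar top edge",w2pix((.5005,y,.154),R,p))
for n,y,h,w in(("saw",-.1945,.161,.016),("spacer",-.2365,.156,.03),("twin",-.2785,.158,.024)):
    print(n,w2pix((.5005,y+w/2,h),R,p),w2pix((.5005,y-w/2,h),R,p))
im=cv2.imread("pics/rod.png")[195:435,240:400]; cv2.imwrite("pics/rodc.png",cv2.resize(im,None,fx=2.5,fy=2.5,interpolation=cv2.INTER_CUBIC))
```

```text
tip [ 0.4999 -0.1303  0.142 ]
collar top edge [314.6956 242.4778]
collar top edge [314.5664 268.9124]
saw [314.3553 308.189 ] [314.2684 328.732 ]
spacer [314.2154 347.26  ] [314.0941 379.1046]
twin [314.029  395.1939] [313.9584 416.2378]
```

View pics/rodc.png

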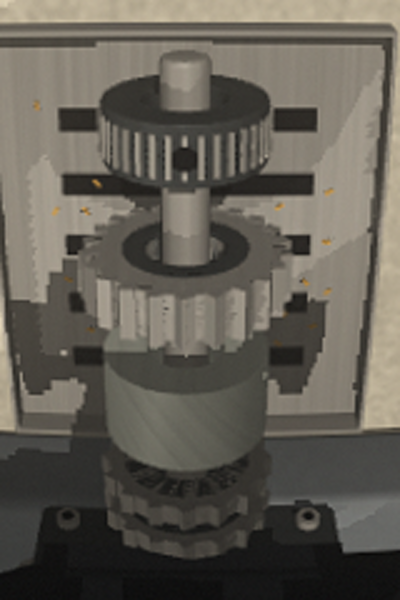

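{"fn": "arm_command", "kwargs": {
  "plan": [
    {"dp":[-5,-2,20],"spin":0},
    {"dp":[0,0,30],"spin":0},
    {"dp":[0,0,30],"spin":0},
    {"dp":[0,0,30],"spin":0},
    {"dp":[0,0,14],"spin":0}
  ]
}}

```text
clock: 5.4
position: [0.4991, -0.1543, 0.2784]
ee_rot: [0.706, 0.708, -0.001, -0.001]
ft_force: [0.5, 0.5, 0.2]
grip_width: 0.999
grasp_force: 0.0
```

{"fn": "arm_command", "kwargs": {
  "plan": [
    {"dp":[0,0,0],"spin":0},
    {"dp":[0,0,0],"spin":0}
  ]
}}

```text
clock: 5.6
position: [0.5002, -0.1548, 0.2817]
ee_rot: [0.706, 0.708, 0.0, 0.0]
ft_force: [-0.1, 0.5, 0.1]
grip_width: 0.998
grasp_force: 0.0
```

Run:
```python
from h import *
im,R,p=shot("pre1"); print(p,yaw(R)); find("collar")
```

```text
[ 0.5002 -0.1548  0.2817] 0.12405940714089683
collar [([0.5009, -0.1459, 0.1452], 0.6), ([0.5097, -0.1912, 0.1235], 0.17)]
```

View pics/pre1.png

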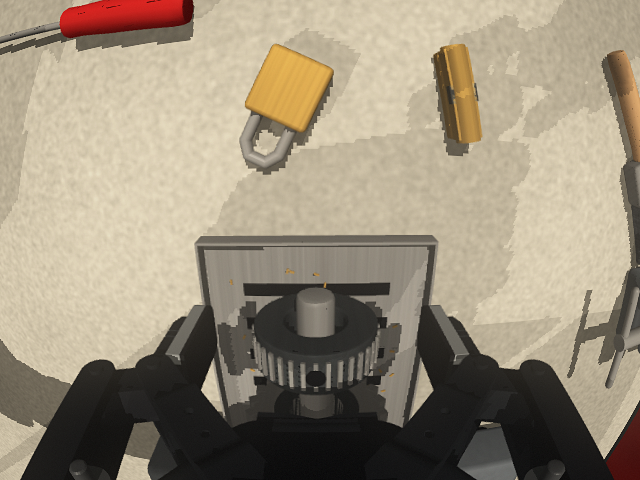

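The collar (centre about (316,335)) sits midway between the pads (215 and 420), level with them. I'll close on it.

{"fn": "arm_command", "kwargs": {
  "plan": [
    {"dp":[0,0,0],"spin":0},
    {"dp":[0,0,0],"spin":0},
    {"dp":[0,0,0],"spin":0},
    {"dp":[0,0,0],"spin":0},
    {"dp":[0,0,0],"spin":0}
  ],
  "grip": 1,
  "newtons": 50
}}

```text
clock: 6.2
position: [0.5001, -0.1546, 0.2813]
ee_rot: [0.706, 0.708, 0.0, 0.0]
ft_force: [0.1, 0.1, 6.5]
grip_width: 0.552
grasp_force: 50.8
```

{"fn": "arm_command", "kwargs": {
  "plan": [
    {"dp":[0,0,0],"spin":0},
    {"dp":[0,0,0],"spin":0},
    {"dp":[0,0,0],"spin":0},
    {"dp":[0,0,0],"spin":0},
    {"dp":[0,0,0],"spin":0}
  ]
}}

```text
clock: 6.7
position: [0.5001, -0.1546, 0.2813]
ee_rot: [0.706, 0.708, 0.0, 0.0]
ft_force: [-1.5, -0.0, 6.3]
grip_width: 0.547
grasp_force: 50.8
```

{"fn": "arm_command", "kwargs": {
  "plan": [
    {"dp":[0,0,-2.5],"spin":0},
    {"dp":[0,0,-2.5],"spin":0},
    {"dp":[0,0,0],"spin":0},
    {"dp":[0,0,0],"spin":0}
  ]
}}

```text
clock: 7.1
position: [0.4997, -0.1545, 0.2855]
ee_rot: [0.706, 0.708, -0.0, -0.0]
ft_force: [0.1, 0.2, -2.1]
grip_width: 0.549
grasp_force: 51.6
```

{"fn": "arm_command", "kwargs": {
  "plan": [
    {"dp":[15,0,0],"spin":0},
    {"dp":[15,0,0],"spin":0},
    {"dp":[15,0,0],"spin":0},
    {"dp":[15,0,0],"spin":0},
    {"dp":[15,0,0],"spin":0}
  ]
}}

```text
clock: 7.6
position: [0.4995, -0.079, 0.2855]
ee_rot: [0.706, 0.708, -0.0, -0.0]
ft_force: [-0.3, 0.4, -1.9]
grip_width: 0.549
grasp_force: 51.6
```

{"fn": "arm_command", "kwargs": {
  "plan": [
    {"dp":[0,0,-10],"spin":0},
    {"dp":[0,0,-20],"spin":0},
    {"dp":[0,0,0],"spin":-0.138},
    {"dp":[0,0,0],"spin":-0.138},
    {"dp":[0,0,0],"spin":-0.138}
  ]
}}

```text
clock: 8.1
position: [0.4996, -0.0805, 0.3164]
ee_rot: [0.544, 0.839, 0.0, 0.0]
ft_force: [-0.6, 0.5, -2.2]
grip_width: 0.548
grasp_force: 51.9
```

{"fn": "arm_command", "kwargs": {
  "plan": [
    {"dp":[0,0,0],"spin":0},
    {"dp":[0,0,0],"spin":0}
  ]
}}

```text
clock: 8.3
position: [0.4996, -0.0802, 0.316]
ee_rot: [0.548, 0.837, 0.0, 0.0]
ft_force: [-0.5, 0.2, -2.3]
grip_width: 0.552
grasp_force: 51.9
```

Run:
```python
from h import *
im,R,p=shot("held1"); print(p,yaw(R)); find("collar"); print(to([.5474,.2857,.2855-.135+.0762+.04]))
```

```text
[ 0.4996 -0.0802  0.316 ] 23.554105514136243
collar [([0.501, -0.0759, 0.179], 0.69)]
[315.9 190.3  49.1]
```

View pics/held1.png

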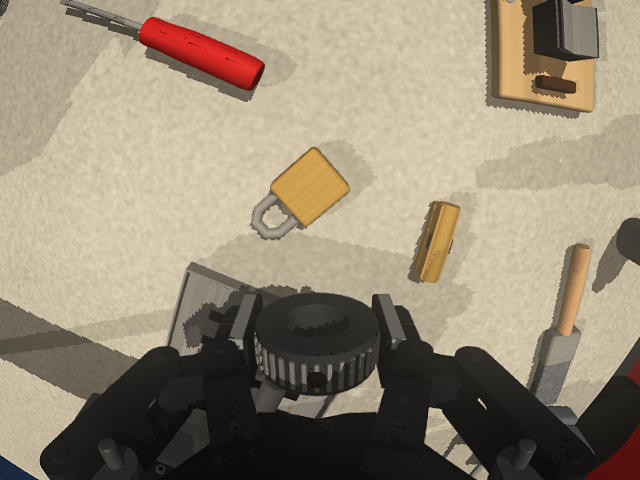

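{"fn": "arm_command", "kwargs": {
  "plan": [
    {"dp":[35,21,0],"spin":0},
    {"dp":[35,21,0],"spin":0},
    {"dp":[35,21,0],"spin":0},
    {"dp":[35,21,0],"spin":0},
    {"dp":[35,21,0],"spin":0}
  ]
}}

```text
clock: 8.9
position: [0.525, 0.1245, 0.3158]
ee_rot: [0.547, 0.837, 0.0, 0.0]
ft_force: [1.5, -0.2, -2.1]
grip_width: 0.551
grasp_force: 51.9
```

{"fn": "arm_command", "kwargs": {
  "plan": [
    {"dp":[35,21,0],"spin":0},
    {"dp":[35,21,0],"spin":0},
    {"dp":[35,21,0],"spin":0},
    {"dp":[35,21,0],"spin":0},
    {"dp":[0,0,0],"spin":0}
  ]
}}

```text
clock: 9.4
position: [0.5438, 0.2918, 0.315]
ee_rot: [0.543, 0.839, 0.001, -0.001]
ft_force: [-0.2, 0.5, -3.0]
grip_width: 0.552
grasp_force: 52.1
```

{"fn": "arm_command", "kwargs": {
  "plan": [
    {"dp":[1,1,25],"spin":0},
    {"dp":[0,0,25],"spin":0},
    {"dp":[0,0,15],"spin":0},
    {"dp":[0,0,0],"spin":0},
    {"dp":[0,0,0],"spin":0}
  ]
}}

```text
clock: 9.9
position: [0.546, 0.2862, 0.2513]
ee_rot: [0.546, 0.838, 0.0, 0.0]
ft_force: [0.8, -0.1, -1.3]
grip_width: 0.552
grasp_force: 52.1
```

Run:
```python
from h import *
im,R,p=shot("pl1"); print(p,yaw(R),to([.5474,.2857,.2275])); find("collar","stop","bay_a")
```

```text
[0.546  0.2862 0.2513] 23.78652163228963 [-1.   0.8 24.4]
collar [([0.5431, 0.2898, 0.113], 0.7)]
stop [([0.5251, 0.3288, 0.0638], 0.84)]
bay_a [([0.5436, 0.2941, 0.05], 0.96), ([0.5838, 0.211, 0.0498], 0.83)]
```

View pics/pl1.png

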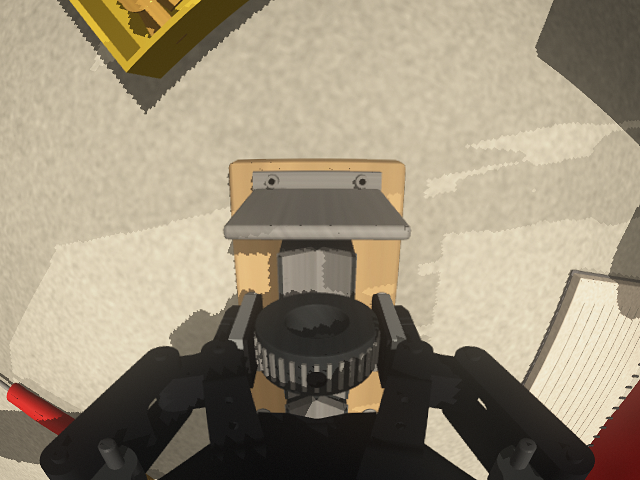

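The collar is held above the first block. The V line at column 317 lines up with the collar, and the stop's top edge lies at rows 228–238. Next I'll work out the distance to the stop from that edge.

Run:
```python
from h import *
d=np.load("pics/pl1.npz");R,p=d["R"],d["p"]
for px in ((224,238),(410,238),(317,226),(317,238)):
    X=pix2w(px,.093,R,p); print(X,R.T@(X-p)*1000)
for px in ((281,250),(354,250)): X=pix2w(px,.058,R,p); print("blk far",R.T@(X-p)*1000)
```

```text
[0.4992 0.3086 0.093 ] [ 39.4245 -33.9083 158.2799]
[0.5618 0.3361 0.093 ] [ 39.3288  34.5011 158.3032]
[0.5286 0.3265 0.093 ] [ 43.9021   0.2852 158.2913]
[0.5305 0.3224 0.093 ] [ 39.3881   0.2814 158.2916]
blk far [ 21.6595 -16.4688 193.2869]
blk far [ 21.609   17.5667 193.2985]
```

{"fn": "arm_command", "kwargs": {
  "plan": [
    {"dp":[0,0,10],"spin":0},
    {"dp":[0,0,6],"spin":0},
    {"dp":[0,0,3],"spin":0},
    {"dp":[0,0,2],"spin":0},
    {"dp":[0,0,0],"spin":0}
  ]
}}

```text
clock: 10.6
position: [0.5457, 0.2862, 0.2293]
ee_rot: [0.546, 0.838, -0.0, -0.0]
ft_force: [0.0, 0.4, -2.1]
grip_width: 0.553
grasp_force: 52.1
```

{"fn": "arm_command", "kwargs": {
  "plan": [
    {"dp":[0,0,1],"spin":0},
    {"dp":[0,0,1],"spin":0},
    {"dp":[0,0,0],"spin":0}
  ]
}}

```text
clock: 10.9
position: [0.5459, 0.2863, 0.2281]
ee_rot: [0.546, 0.838, 0.0, 0.0]
ft_force: [0.9, -0.6, 0.2]
grip_width: 0.546
grasp_force: 52.3
```

{"fn": "arm_command", "kwargs": {
  "plan": [
    {"dp":[0,0,0.7],"spin":0},
    {"dp":[0,0,0],"spin":0},
    {"dp":[0,0,0],"spin":0}
  ]
}}

```text
clock: 11.2
position: [0.5459, 0.2863, 0.228]
ee_rot: [0.546, 0.838, 0.0, 0.0]
ft_force: [-2.0, -1.0, 6.6]
grip_width: 0.552
grasp_force: 53.0
```

{"fn": "arm_command", "kwargs": {
  "plan": [
    {"dp":[0,0,0],"spin":0},
    {"dp":[0,0,0],"spin":0},
    {"dp":[0,0,0],"spin":0},
    {"dp":[0,0,0],"spin":0},
    {"dp":[0,0,0],"spin":0}
  ],
  "grip": -1
}}

```text
clock: 11.7
position: [0.5458, 0.2863, 0.2269]
ee_rot: [0.546, 0.838, -0.0, -0.0]
ft_force: [0.4, -0.1, -0.4]
grip_width: 1.001
grasp_force: 0.0
```

Run:
```python
from h import *
im,R,p=shot("rel1"); print(p,manip.get_obs()["grip_width"]); find("collar")
```

```text
[0.5458 0.2863 0.2269] 0.9979646523605794
collar [([0.5466, 0.2922, 0.0902], 0.76)]
```

View pics/rel1.png

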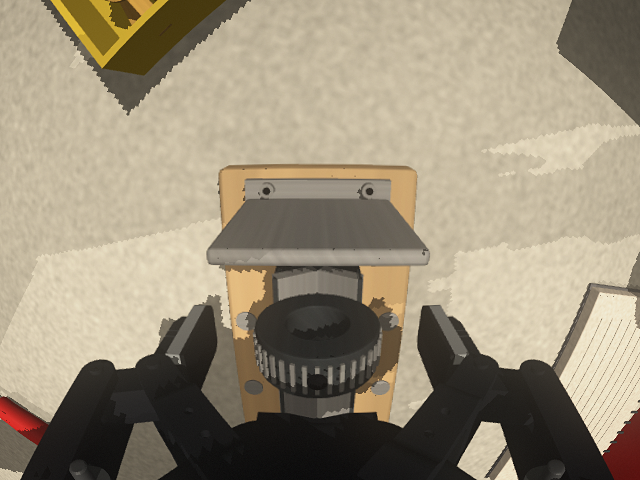

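The collar lies straight in the block beside the stop, and the fingers are clear of it. Next comes the saw.

{"fn": "arm_command", "kwargs": {
  "plan": [
    {"dp":[0,0,-20],"spin":0},
    {"dp":[0,0,-35],"spin":0},
    {"dp":[0,0,-40],"spin":0},
    {"dp":[0,0,-35],"spin":0},
    {"dp":[-32.5,-18.2,0],"spin":0}
  ]
}}

```text
clock: 12.3
position: [0.5424, 0.2538, 0.362]
ee_rot: [0.543, 0.84, 0.004, 0.001]
ft_force: [0.8, -0.2, -0.8]
grip_width: 0.998
grasp_force: 0.0
```

{"fn": "arm_command", "kwargs": {
  "plan": [
    {"dp":[-32.5,-18.2,0],"spin":0},
    {"dp":[-32.5,-18.2,0],"spin":0},
    {"dp":[-32.5,-18.2,0],"spin":0},
    {"dp":[-32.5,-18.2,0],"spin":0},
    {"dp":[-32.5,-18.2,0],"spin":0}
  ]
}}

```text
clock: 12.8
position: [0.5243, 0.0622, 0.3571]
ee_rot: [0.546, 0.838, 0.0, 0.0]
ft_force: [0.8, 0.4, 0.3]
grip_width: 0.999
grasp_force: 0.0
```

{"fn": "arm_command", "kwargs": {
  "plan": [
    {"dp":[-32.5,-18.2,0],"spin":0},
    {"dp":[-32.5,-18.2,0],"spin":0},
    {"dp":[-32.5,-18.2,0],"spin":0},
    {"dp":[-32.5,-18.2,0],"spin":0},
    {"dp":[-32.5,-18.2,0],"spin":0}
  ]
}}

```text
clock: 13.3
position: [0.5067, -0.1232, 0.3572]
ee_rot: [0.546, 0.838, 0.0, 0.0]
ft_force: [0.7, -0.0, -0.1]
grip_width: 1.001
grasp_force: 0.0
```

{"fn": "arm_command", "kwargs": {
  "plan": [
    {"dp":[-32.5,-18.2,0],"spin":0},
    {"dp":[-32.5,-18.2,0],"spin":0},
    {"dp":[0,0,0],"spin":0.1375},
    {"dp":[0,0,0],"spin":0.1375},
    {"dp":[0,0,0],"spin":0.1375}
  ]
}}

```text
clock: 13.8
position: [0.4999, -0.1962, 0.357]
ee_rot: [0.708, 0.706, 0.0, -0.0]
ft_force: [0.1, 0.5, -0.1]
grip_width: 0.999
grasp_force: 0.0
```

{"fn": "arm_command", "kwargs": {
  "plan": [
    {"dp":[0,0,0],"spin":0},
    {"dp":[0,0,0],"spin":0}
  ]
}}

```text
clock: 14.0
position: [0.5001, -0.1958, 0.357]
ee_rot: [0.704, 0.71, 0.0, -0.0]
ft_force: [-0.0, 0.6, 0.3]
grip_width: 0.997
grasp_force: 0.0
```

Run:
```python
from h import *
im,R,p=shot("saw0"); print(p,yaw(R)); find("saw","spacer","twin")
print(to([.5,-.196,.279]))
for n,y,h,w in(("saw",-.196,.161,.016),("spacer",-.238,.156,.03),("twin",-.28,.158,.024)):
    print(n,w2pix((.5,y+w/2,h),R,p),w2pix((.5,y-w/2,h),R,p))
print("tip",w2pix((.5,-.13,.142),R,p))
```

```text
[ 0.5001 -0.1958  0.357 ] 0.4452336310152943
saw []
spacer [([0.5003, -0.2361, 0.1466], 0.74)]
twin [([0.5011, -0.2775, 0.1475], 0.63)]
[-0.2 -0.1 78. ]
saw [316.9658 274.9955] [316.7445 303.8736]
spacer [316.5041 330.1094] [316.1722 372.8576]
twin [316.0209 393.8274] [315.8083 420.6278]
tip [317.7417 150.2564]
```

View pics/saw0.png

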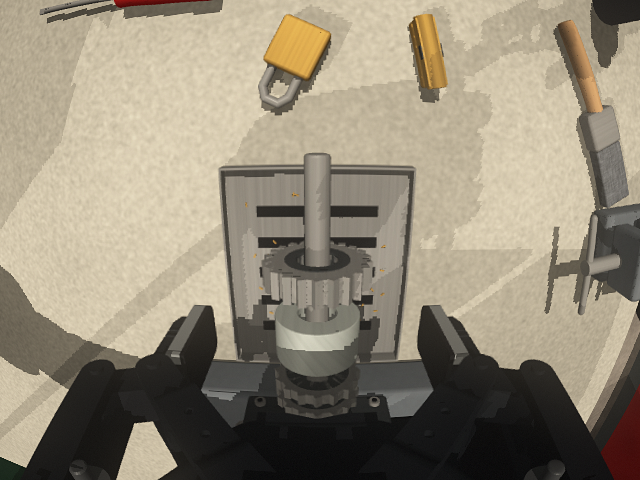

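The saw's rim shows at rows 277–307 at column 316, against the predicted 275–304, so it lies about 2 mm farther in. I'll descend and grip it.

{"fn": "arm_command", "kwargs": {
  "plan": [
    {"dp":[-1.5,0,25],"spin":0},
    {"dp":[0,0,25],"spin":0},
    {"dp":[0,0,18],"spin":0},
    {"dp":[0,0,10],"spin":0},
    {"dp":[0,0,0],"spin":0}
  ]
}}

```text
clock: 14.7
position: [0.4998, -0.1972, 0.278]
ee_rot: [0.706, 0.709, -0.001, -0.001]
ft_force: [0.2, -0.1, 0.2]
grip_width: 1.002
grasp_force: 0.0
```

{"fn": "arm_command", "kwargs": {
  "plan": [
    {"dp":[0,0,0],"spin":0},
    {"dp":[0,0,0],"spin":0},
    {"dp":[0,0,0],"spin":0},
    {"dp":[0,0,0],"spin":0},
    {"dp":[0,0,0],"spin":0}
  ],
  "grip": 1,
  "newtons": 50
}}

```text
clock: 15.2
position: [0.5007, -0.1976, 0.2802]
ee_rot: [0.706, 0.708, 0.001, 0.001]
ft_force: [0.9, -1.1, 6.1]
grip_width: 0.713
grasp_force: 54.2
```

{"fn": "arm_command", "kwargs": {
  "plan": [
    {"dp":[0,0,0],"spin":0},
    {"dp":[0,0,0],"spin":0},
    {"dp":[0,0,0],"spin":0}
  ]
}}

```text
clock: 15.5
position: [0.5007, -0.1975, 0.2802]
ee_rot: [0.706, 0.708, 0.001, 0.001]
ft_force: [0.1, -0.5, 6.3]
grip_width: 0.713
grasp_force: 54.2
```

{"fn": "arm_command", "kwargs": {
  "plan": [
    {"dp":[0,0,-2.5],"spin":0},
    {"dp":[0,0,-2.5],"spin":0},
    {"dp":[0,0,0],"spin":0},
    {"dp":[0,0,0],"spin":0}
  ]
}}

```text
clock: 15.9
position: [0.4999, -0.1972, 0.2838]
ee_rot: [0.706, 0.708, -0.0, -0.0]
ft_force: [0.0, -0.4, -3.2]
grip_width: 0.715
grasp_force: 54.8
```

{"fn": "arm_command", "kwargs": {
  "plan": [
    {"dp":[18,0,0],"spin":0},
    {"dp":[24,0,0],"spin":0},
    {"dp":[24,0,0],"spin":0},
    {"dp":[24,0,0],"spin":0},
    {"dp":[20,0,0],"spin":0}
  ]
}}

```text
clock: 16.4
position: [0.4995, -0.086, 0.2838]
ee_rot: [0.706, 0.709, -0.0, -0.0]
ft_force: [0.5, -1.1, -2.6]
grip_width: 0.714
grasp_force: 54.9
```

{"fn": "arm_command", "kwargs": {
  "plan": [
    {"dp":[10,0,0],"spin":0},
    {"dp":[0,0,-20],"spin":0},
    {"dp":[0,0,-30],"spin":-0.1375},
    {"dp":[0,0,0],"spin":-0.1375},
    {"dp":[0,0,0],"spin":-0.1375}
  ]
}}

```text
clock: 16.9
position: [0.4998, -0.078, 0.3348]
ee_rot: [0.544, 0.839, 0.001, 0.001]
ft_force: [0.1, 0.0, -3.9]
grip_width: 0.715
grasp_force: 56.0
```

{"fn": "arm_command", "kwargs": {
  "plan": [
    {"dp":[0,0,0],"spin":0},
    {"dp":[0,0,0],"spin":0}
  ]
}}

```text
clock: 17.1
position: [0.4995, -0.0778, 0.3337]
ee_rot: [0.548, 0.837, -0.0, -0.0]
ft_force: [1.4, 0.2, -3.2]
grip_width: 0.714
grasp_force: 56.0
```

Run:
```python
from h import *
im,R,p=shot("held2"); print(p,yaw(R)); find("saw"); print(to([.5665,.2404,.0843+.1502+.02]))
```

```text
[ 0.4995 -0.0778  0.3337] 23.557276776963942
saw [([0.4989, -0.0718, 0.1961], 0.83)]
[264.5 188.8  79.2]
```

View pics/held2.png

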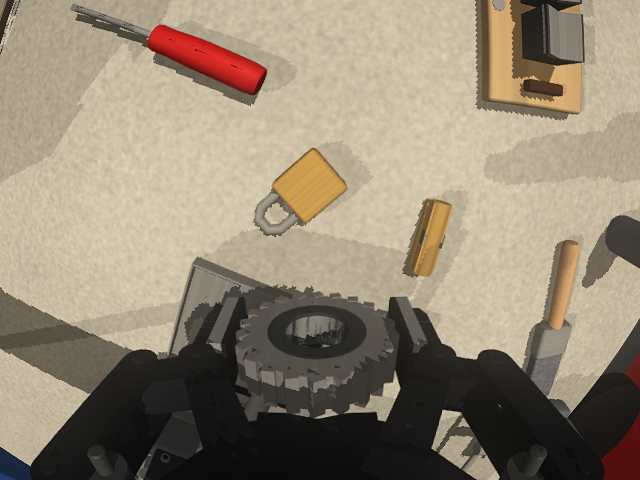

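{"fn": "arm_command", "kwargs": {
  "plan": [
    {"dp":[33,23.6,0],"spin":0},
    {"dp":[33,23.6,0],"spin":0},
    {"dp":[33,23.6,0],"spin":0},
    {"dp":[33,23.6,0],"spin":0},
    {"dp":[33,23.6,0],"spin":0}
  ]
}}

```text
clock: 17.7
position: [0.541, 0.1229, 0.3338]
ee_rot: [0.547, 0.837, -0.0, -0.0]
ft_force: [0.3, -0.2, -2.9]
grip_width: 0.716
grasp_force: 56.0
```

{"fn": "arm_command", "kwargs": {
  "plan": [
    {"dp":[33,23.6,0],"spin":0},
    {"dp":[33,23.6,0],"spin":0},
    {"dp":[33,23.6,0],"spin":0},
    {"dp":[0,0,20],"spin":0},
    {"dp":[0,0,30],"spin":0}
  ]
}}

```text
clock: 18.2
position: [0.5661, 0.2424, 0.2843]
ee_rot: [0.546, 0.838, 0.001, 0.001]
ft_force: [-0.1, -1.0, -4.3]
grip_width: 0.714
grasp_force: 56.0
```

{"fn": "arm_command", "kwargs": {
  "plan": [
    {"dp":[0,0,25],"spin":0},
    {"dp":[0,0,5],"spin":0},
    {"dp":[0,0,0],"spin":0},
    {"dp":[0,0,0],"spin":0}
  ]
}}

```text
clock: 18.6
position: [0.5662, 0.2405, 0.2554]
ee_rot: [0.546, 0.838, 0.001, 0.0]
ft_force: [-0.2, -0.2, -2.0]
grip_width: 0.712
grasp_force: 55.9
```

Run:
```python
from h import *
im,R,p=shot("pl2"); print(p,yaw(R),to([.5658,.2408,.2345])); find("saw","collar","bay_a")
```

```text
[0.5662 0.2405 0.2554] 23.78405737090818 [ 0.4 -0.4 21.1]
saw [([0.5672, 0.2436, 0.1169], 0.63)]
collar [([0.546, 0.2914, 0.0955], 0.79)]
bay_a [([0.5614, 0.2494, 0.0519], 0.91), ([0.6077, 0.1469, 0.0532], 0.63), ([0.5413, 0.2941, 0.0494], 0.56)]
```

View pics/pl2.png

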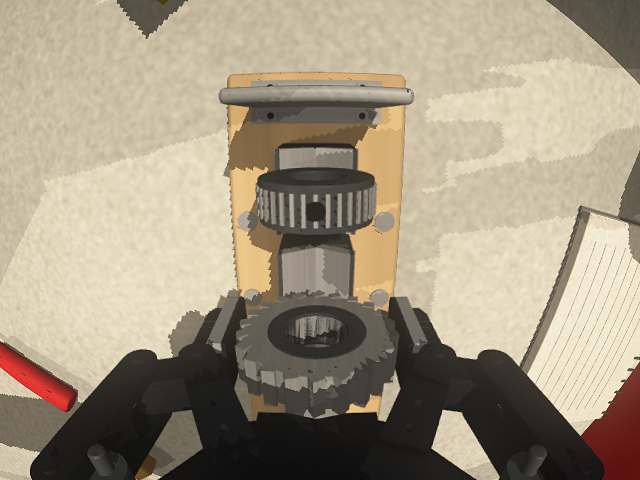

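The collar is seated straight in block 1 at (316,200), and the saw is held in line above block 2. I'll lower it by feel.

{"fn": "arm_command", "kwargs": {
  "plan": [
    {"dp":[0,0,9],"spin":0},
    {"dp":[0,0,5],"spin":0},
    {"dp":[0,0,3],"spin":0},
    {"dp":[0,0,1],"spin":0},
    {"dp":[0,0,0],"spin":0}
  ]
}}

```text
clock: 19.3
position: [0.5657, 0.2404, 0.2358]
ee_rot: [0.546, 0.838, -0.0, -0.0]
ft_force: [0.4, -0.7, -2.9]
grip_width: 0.711
grasp_force: 56.0
```

{"fn": "arm_command", "kwargs": {
  "plan": [
    {"dp":[0,0,1],"spin":0},
    {"dp":[0,0,1],"spin":0},
    {"dp":[0,0,0],"spin":0}
  ]
}}

```text
clock: 19.6
position: [0.5659, 0.2404, 0.235]
ee_rot: [0.546, 0.838, 0.0, 0.0]
ft_force: [-2.8, -1.2, 4.4]
grip_width: 0.713
grasp_force: 56.8
```

{"fn": "arm_command", "kwargs": {
  "plan": [
    {"dp":[0,0,0],"spin":0},
    {"dp":[0,0,0],"spin":0},
    {"dp":[0,0,0],"spin":0},
    {"dp":[0,0,0],"spin":0},
    {"dp":[0,0,0],"spin":0}
  ],
  "grip": -1
}}

```text
clock: 20.1
position: [0.5657, 0.2405, 0.234]
ee_rot: [0.546, 0.838, 0.0, -0.0]
ft_force: [-0.3, -0.3, 0.2]
grip_width: 0.999
grasp_force: 0.0
```

Run:
```python
from h import *
im,R,p=shot("rel2"); print(p,yaw(R),manip.get_obs()["grip_width"]); find("saw"); print(to([.5,-.24,.36]))
```

```text
[0.5657 0.2405 0.234 ] 23.839374991505213 0.9997534159793839
saw [([0.5637, 0.2454, 0.0972], 0.86)]
[-412.9 -254.2 -126.1]
```

View pics/rel2.png

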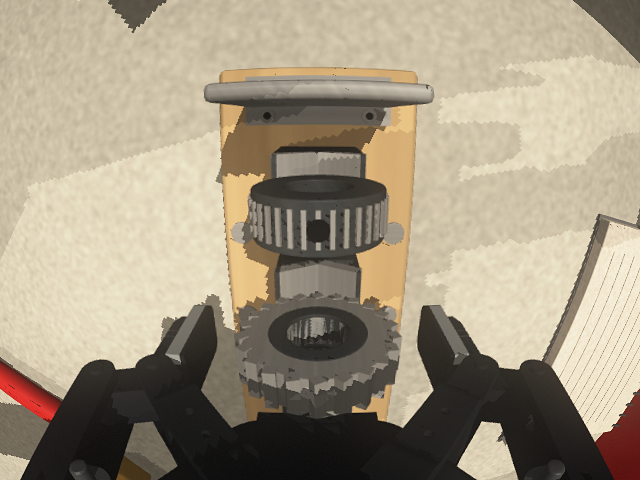

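The saw sits straight in block 2 at (317,345) with the fingers clear. The spacer is next.

{"fn": "arm_command", "kwargs": {
  "plan": [
    {"dp":[0,0,-20],"spin":0},
    {"dp":[0,0,-35],"spin":0},
    {"dp":[0,0,-40],"spin":0},
    {"dp":[0,0,-31],"spin":0},
    {"dp":[-31.8,-19.5,0],"spin":0}
  ]
}}

```text
clock: 20.7
position: [0.5611, 0.2081, 0.3645]
ee_rot: [0.543, 0.84, 0.004, 0.001]
ft_force: [0.3, -1.2, -0.9]
grip_width: 1.001
grasp_force: 0.0
```

{"fn": "arm_command", "kwargs": {
  "plan": [
    {"dp":[-31.8,-19.5,0],"spin":0},
    {"dp":[-31.8,-19.5,0],"spin":0},
    {"dp":[-31.8,-19.5,0],"spin":0},
    {"dp":[-31.8,-19.5,0],"spin":0},
    {"dp":[-31.8,-19.5,0],"spin":0}
  ]
}}

```text
clock: 21.2
position: [0.5353, 0.0171, 0.3601]
ee_rot: [0.546, 0.838, 0.0, 0.0]
ft_force: [0.4, 0.2, 0.7]
grip_width: 1.0
grasp_force: 0.0
```

{"fn": "arm_command", "kwargs": {
  "plan": [
    {"dp":[-31.8,-19.5,0],"spin":0},
    {"dp":[-31.8,-19.5,0],"spin":0},
    {"dp":[-31.8,-19.5,0],"spin":0},
    {"dp":[-31.8,-19.5,0],"spin":0},
    {"dp":[-31.8,-19.5,0],"spin":0}
  ]
}}

```text
clock: 21.7
position: [0.5104, -0.1677, 0.3602]
ee_rot: [0.546, 0.838, 0.0, 0.0]
ft_force: [-0.2, 0.4, -0.0]
grip_width: 1.0
grasp_force: 0.0
```

{"fn": "arm_command", "kwargs": {
  "plan": [
    {"dp":[-31.8,-19.5,0],"spin":0},
    {"dp":[-31.8,-19.5,0],"spin":0},
    {"dp":[0,0,0],"spin":0.1375},
    {"dp":[0,0,0],"spin":0.1375},
    {"dp":[0,0,0],"spin":0.1375}
  ]
}}

```text
clock: 22.2
position: [0.5007, -0.2406, 0.3599]
ee_rot: [0.708, 0.706, 0.0, -0.0]
ft_force: [-1.3, -0.2, 0.6]
grip_width: 1.002
grasp_force: 0.0
```

{"fn": "arm_command", "kwargs": {
  "plan": [
    {"dp":[0,0,0],"spin":0},
    {"dp":[0,0,0],"spin":0}
  ]
}}

```text
clock: 22.4
position: [0.5009, -0.24, 0.36]
ee_rot: [0.704, 0.71, 0.0, -0.0]
ft_force: [-0.2, 0.1, 0.9]
grip_width: 1.0
grasp_force: 0.0
```

Run:
```python
from h import *
im,R,p=shot("sp0"); print(p,yaw(R)); find("spacer","twin"); find("collar","saw","spacer","twin",cam="scene")
print(to([.5,-.2395,.2795]))
```

```text
[ 0.5009 -0.24    0.36  ] 0.4467011588949744
spacer [([0.5006, -0.2398, 0.1456], 0.66), ([0.5011, -0.2769, 0.1477], 0.23)]
twin [([0.5006, -0.2778, 0.1462], 0.68)]
collar [([0.5065, -0.1539, 0.1415], 0.75)]
saw [([0.5089, -0.1952, 0.1418], 0.7), ([0.5618, -0.3894, 0.1031], 0.38)]
spacer [([0.5113, -0.235, 0.1483], 0.78)]
twin [([0.5099, -0.2754, 0.1454], 0.85)]
[ 0.6 -0.8 80.5]
```

{"fn": "arm_command", "kwargs": {
  "plan": [
    {"dp":[0,-0.8,25],"spin":0},
    {"dp":[0,0,25],"spin":0},
    {"dp":[0,0,20],"spin":0},
    {"dp":[0,0,10],"spin":0},
    {"dp":[0,0,0],"spin":0}
  ]
}}

```text
clock: 23.25
position: [0.4997, -0.24, 0.279]
ee_rot: [0.706, 0.708, -0.001, -0.001]
ft_force: [0.4, -0.1, -0.6]
grip_width: 1.002
grasp_force: 0.0
```

{"fn": "arm_command", "kwargs": {
  "plan": [
    {"dp":[0,0,0],"spin":0},
    {"dp":[0,0,0],"spin":0},
    {"dp":[0,0,0],"spin":0},
    {"dp":[0,0,0],"spin":0},
    {"dp":[0,0,0],"spin":0}
  ],
  "grip": 1,
  "newtons": 50
}}

```text
clock: 23.75
position: [0.5004, -0.2404, 0.2812]
ee_rot: [0.706, 0.708, 0.001, 0.001]
ft_force: [-0.9, 0.1, 5.3]
grip_width: 0.6
grasp_force: 51.1
```

{"fn": "arm_command", "kwargs": {
  "plan": [
    {"dp":[0,0,0],"spin":0},
    {"dp":[0,0,0],"spin":0},
    {"dp":[0,0,0],"spin":0}
  ]
}}

```text
clock: 24.05
position: [0.5004, -0.2404, 0.2812]
ee_rot: [0.706, 0.708, 0.001, 0.001]
ft_force: [-2.0, 0.4, 5.9]
grip_width: 0.6
grasp_force: 51.1
```

{"fn": "arm_command", "kwargs": {
  "plan": [
    {"dp":[0,0,-2.5],"spin":0},
    {"dp":[0,0,-2.5],"spin":0},
    {"dp":[0,0,0],"spin":0},
    {"dp":[0,0,0],"spin":0}
  ]
}}

```text
clock: 24.45
position: [0.5, -0.2401, 0.2849]
ee_rot: [0.706, 0.708, 0.0, -0.0]
ft_force: [-0.1, -0.1, -1.4]
grip_width: 0.601
grasp_force: 52.3
```

{"fn": "arm_command", "kwargs": {
  "plan": [
    {"dp":[18,0,0],"spin":0},
    {"dp":[24,0,0],"spin":0},
    {"dp":[28,0,0],"spin":0},
    {"dp":[28,0,0],"spin":0},
    {"dp":[28,0,0],"spin":0}
  ]
}}

```text
clock: 24.95
position: [0.4994, -0.1131, 0.2848]
ee_rot: [0.706, 0.708, -0.0, -0.0]
ft_force: [0.4, 0.5, -1.7]
grip_width: 0.599
grasp_force: 52.3
```

{"fn": "arm_command", "kwargs": {
  "plan": [
    {"dp":[24,0,0],"spin":0},
    {"dp":[10,0,0],"spin":0},
    {"dp":[0,0,-20],"spin":0},
    {"dp":[0,0,-30],"spin":-0.1375},
    {"dp":[0,0,0],"spin":-0.1375}
  ]
}}

```text
clock: 25.45
position: [0.5004, -0.0813, 0.3383]
ee_rot: [0.6, 0.8, 0.002, 0.002]
ft_force: [0.6, 0.2, -3.1]
grip_width: 0.597
grasp_force: 53.0
```

{"fn": "arm_command", "kwargs": {
  "plan": [
    {"dp":[0,0,0],"spin":-0.1375},
    {"dp":[0,0,0],"spin":0},
    {"dp":[0,0,0],"spin":0}
  ]
}}

```text
clock: 25.75
position: [0.4993, -0.0808, 0.3348]
ee_rot: [0.548, 0.837, -0.0, -0.0]
ft_force: [-0.1, -0.5, -2.3]
grip_width: 0.599
grasp_force: 53.0
```

Run:
```python
from h import *
im,R,p=shot("held3"); print(p,yaw(R)); find("spacer"); print(to([.5858,.195,.0785+.1512+.02]))
```

```text
[ 0.4993 -0.0808  0.3348] 23.546918315868517
spacer [([0.4977, -0.0793, 0.1984], 0.63)]
[217.8 189.6  85. ]
```

{"fn": "arm_command", "kwargs": {
  "plan": [
    {"dp":[27.2,23.7,0],"spin":0},
    {"dp":[27.2,23.7,0],"spin":0},
    {"dp":[27.2,23.7,0],"spin":0},
    {"dp":[27.2,23.7,0],"spin":0},
    {"dp":[27.2,23.7,0],"spin":0}
  ]
}}

```text
clock: 26.35
position: [0.5532, 0.0935, 0.3348]
ee_rot: [0.547, 0.837, -0.0, -0.0]
ft_force: [0.0, -0.1, -1.9]
grip_width: 0.6
grasp_force: 52.9
```

{"fn": "arm_command", "kwargs": {
  "plan": [
    {"dp":[27.2,23.7,0],"spin":0},
    {"dp":[27.2,23.7,0],"spin":0},
    {"dp":[27.2,23.7,0],"spin":0},
    {"dp":[0,0,20],"spin":0},
    {"dp":[0,0,30],"spin":0}
  ]
}}

```text
clock: 26.85
position: [0.5856, 0.1971, 0.2854]
ee_rot: [0.546, 0.838, 0.001, 0.001]
ft_force: [-0.7, 0.1, -2.5]
grip_width: 0.598
grasp_force: 53.0
```

{"fn": "arm_command", "kwargs": {
  "plan": [
    {"dp":[0,0,25],"spin":0},
    {"dp":[0,0,10],"spin":0},
    {"dp":[0,0,0],"spin":0},
    {"dp":[0,0,0],"spin":0}
  ]
}}

```text
clock: 27.25
position: [0.5854, 0.1955, 0.251]
ee_rot: [0.546, 0.838, 0.0, 0.0]
ft_force: [0.1, 0.0, -0.2]
grip_width: 0.597
grasp_force: 52.9
```

Run:
```python
from h import *
im,R,p=shot("pl3"); print(p,yaw(R),to([.5858,.195,.2297])); find("spacer","saw","collar","stop")
```

```text
[0.5854 0.1955 0.251 ] 23.78528857219894 [-0.6 -0.1 21.7]
spacer [([0.5833, 0.1978, 0.1131], 0.56)]
saw [([0.5662, 0.24, 0.1023], 0.82)]
collar [([0.5446, 0.2861, 0.0983], 0.68)]
stop [([0.531, 0.3179, 0.0231], 0.82)]
```

{"fn": "arm_command", "kwargs": {
  "plan": [
    {"dp":[0,0,9],"spin":0},
    {"dp":[0,0,6],"spin":0},
    {"dp":[0,0,3],"spin":0},
    {"dp":[0,0,1],"spin":0},
    {"dp":[0,0,0],"spin":0}
  ]
}}

```text
clock: 28.0
position: [0.585, 0.1955, 0.2308]
ee_rot: [0.546, 0.838, -0.0, -0.0]
ft_force: [0.6, -0.2, -1.6]
grip_width: 0.595
grasp_force: 53.0
```

{"fn": "arm_command", "kwargs": {
  "plan": [
    {"dp":[0,0,1],"spin":0},
    {"dp":[0,0,1],"spin":0},
    {"dp":[0,0,0],"spin":0}
  ]
}}

```text
clock: 28.3
position: [0.5854, 0.1956, 0.2302]
ee_rot: [0.546, 0.838, 0.001, 0.0]
ft_force: [-2.3, -0.9, 7.9]
grip_width: 0.6
grasp_force: 54.0
```

Contact came at the expected height, so I'll release the spacer and go on to the twin.

{"fn": "arm_command", "kwargs": {
  "plan": [
    {"dp":[0,0,0],"spin":0},
    {"dp":[0,0,0],"spin":0},
    {"dp":[0,0,0],"spin":0},
    {"dp":[0,0,0],"spin":0},
    {"dp":[0,0,0],"spin":0}
  ],
  "grip": -1
}}

```text
clock: 28.8
position: [0.5849, 0.1955, 0.2289]
ee_rot: [0.546, 0.838, -0.0, -0.0]
ft_force: [-0.4, 0.0, 0.6]
grip_width: 0.996
grasp_force: 0.0
```

Run:
```python
from h import *
im,R,p=shot("rel3"); print(p,yaw(R),manip.get_obs()["grip_width"]); find("spacer","saw"); print(to([.5,-.281,.36]))
```

```text
[0.5849 0.1955 0.2289] 23.833856415325062 1.00285458485251
spacer [([0.5847, 0.1987, 0.0965], 0.84), ([0.5602, 0.2518, 0.0545], 0.69)]
saw [([0.5685, 0.2441, 0.1056], 0.89), ([0.584, 0.1984, 0.0945], 0.73)]
[-401.5 -270.3 -131.1]
```

{"fn": "arm_command", "kwargs": {
  "plan": [
    {"dp":[0,0,-20],"spin":0},
    {"dp":[0,0,-35],"spin":0},
    {"dp":[0,0,-40],"spin":0},
    {"dp":[0,0,-36],"spin":0},
    {"dp":[-30.9,-20.8,0],"spin":0}
  ]
}}

```text
clock: 29.45
position: [0.5793, 0.1635, 0.3649]
ee_rot: [0.543, 0.84, 0.004, 0.002]
ft_force: [1.0, 0.1, -1.0]
grip_width: 0.998
grasp_force: 0.0
```

{"fn": "arm_command", "kwargs": {
  "plan": [
    {"dp":[-30.9,-20.8,0],"spin":0},
    {"dp":[-30.9,-20.8,0],"spin":0},
    {"dp":[-30.9,-20.8,0],"spin":0},
    {"dp":[-30.9,-20.8,0],"spin":0},
    {"dp":[-30.9,-20.8,0],"spin":0}
  ]
}}

```text
clock: 29.95
position: [0.5452, -0.026, 0.3601]
ee_rot: [0.546, 0.838, 0.0, 0.0]
ft_force: [-0.2, -0.1, 0.6]
grip_width: 1.0
grasp_force: 0.0
```

{"fn": "arm_command", "kwargs": {
  "plan": [
    {"dp":[-30.9,-20.8,0],"spin":0},
    {"dp":[-30.9,-20.8,0],"spin":0},
    {"dp":[-30.9,-20.8,0],"spin":0},
    {"dp":[-30.9,-20.8,0],"spin":0},
    {"dp":[-30.9,-20.8,0],"spin":0.1375}
  ]
}}

```text
clock: 30.45
position: [0.5125, -0.2094, 0.3602]
ee_rot: [0.602, 0.798, 0.0, 0.0]
ft_force: [1.1, -0.7, -0.4]
grip_width: 0.995
grasp_force: 0.0
```

Run:
```python
from h import *
print(pose()[1],yaw(pose()[0]),to([.5,-.281,.36])); R=pose()[0]; print(R)
cv2.imwrite("pics/scene1.png",viewer.camera("scene")); find("collar","saw","spacer","twin",cam="scene")
```

```text
[ 0.5125 -0.2094  0.3602] 15.916807292373177 [-65.4 -31.6   0.2]
[[-0.2742  0.9617  0.0007]
 [ 0.9617  0.2742  0.0004]
 [ 0.0002  0.0008 -1.    ]]
collar [([0.5536, 0.2824, 0.0905], 0.57)]
saw [([0.5787, 0.2351, 0.1058], 0.72)]
spacer [([0.5923, 0.1971, 0.1015], 0.63)]
twin [([0.5159, -0.281, 0.1346], 0.72)]
```

{"fn": "arm_command", "kwargs": {
  "plan": [
    {"dp":[0,0,0],"spin":0.1375},
    {"dp":[0,0,0],"spin":0.1375},
    {"dp":[-36,-6,0],"spin":0},
    {"dp":[-36,-6,0],"spin":0},
    {"dp":[0,0,0],"spin":0}
  ]
}}

```text
clock: 31.2
position: [0.5, -0.283, 0.3602]
ee_rot: [0.707, 0.707, -0.001, 0.001]
ft_force: [0.1, -0.2, -0.2]
grip_width: 1.0
grasp_force: 0.0
```

{"fn": "arm_command", "kwargs": {
  "plan": [
    {"dp":[0,0,0],"spin":0},
    {"dp":[0,0,0],"spin":0}
  ]
}}

```text
clock: 31.4
position: [0.5022, -0.2781, 0.3597]
ee_rot: [0.705, 0.709, 0.0, -0.0]
ft_force: [-0.7, 0.9, -0.5]
grip_width: 0.998
grasp_force: 0.0
```

Run:
```python
from h import *
im,R,p=shot("tw0"); print(p,yaw(R)); find("twin"); print(to([.5,-.281,.2795]))
```

```text
[ 0.5022 -0.2781  0.3597] 0.38347710575441557
twin [([0.5003, -0.2796, 0.1467], 0.8)]
[-2.8 -2.1 80.3]
```

{"fn": "arm_command", "kwargs": {
  "plan": [
    {"dp":[-3,-2,20],"spin":0},
    {"dp":[0,0,25],"spin":0},
    {"dp":[0,0,20],"spin":0},
    {"dp":[0,0,15],"spin":0},
    {"dp":[0,0,0],"spin":0}
  ]
}}

```text
clock: 32.0
position: [0.4992, -0.2818, 0.2782]
ee_rot: [0.705, 0.709, -0.001, -0.001]
ft_force: [0.3, -0.2, 0.2]
grip_width: 0.995
grasp_force: 0.0
```

{"fn": "arm_command", "kwargs": {
  "plan": [
    {"dp":[0,0,0],"spin":0},
    {"dp":[0,0,0],"spin":0},
    {"dp":[0,0,0],"spin":0},
    {"dp":[0,0,0],"spin":0},
    {"dp":[0,0,0],"spin":0}
  ],
  "grip": 1,
  "newtons": 50
}}

```text
clock: 32.5
position: [0.4997, -0.2831, 0.2813]
ee_rot: [0.706, 0.708, 0.001, 0.001]
ft_force: [-1.1, 1.2, 5.8]
grip_width: 0.643
grasp_force: 52.7
```

{"fn": "arm_command", "kwargs": {
  "plan": [
    {"dp":[0,0,0],"spin":0},
    {"dp":[0,0,0],"spin":0},
    {"dp":[0,0,0],"spin":0}
  ]
}}

```text
clock: 32.8
position: [0.4997, -0.2831, 0.2813]
ee_rot: [0.706, 0.708, 0.001, 0.001]
ft_force: [0.2, 1.1, 7.0]
grip_width: 0.643
grasp_force: 52.7
```

{"fn": "arm_command", "kwargs": {
  "plan": [
    {"dp":[0,0,-2.5],"spin":0},
    {"dp":[0,0,-2.5],"spin":0},
    {"dp":[0,0,0],"spin":0},
    {"dp":[0,0,0],"spin":0}
  ]
}}

```text
clock: 33.2
position: [0.4992, -0.2828, 0.2848]
ee_rot: [0.706, 0.708, -0.0, -0.0]
ft_force: [-0.8, -0.3, -3.4]
grip_width: 0.647
grasp_force: 53.4
```

{"fn": "arm_command", "kwargs": {
  "plan": [
    {"dp":[18,0,0],"spin":0},
    {"dp":[26,0,0],"spin":0},
    {"dp":[30,0,0],"spin":0},
    {"dp":[30,0,0],"spin":0},
    {"dp":[30,0,0],"spin":0}
  ]
}}

```text
clock: 33.7
position: [0.4986, -0.1478, 0.2848]
ee_rot: [0.706, 0.708, -0.0, -0.0]
ft_force: [0.6, 0.8, -3.6]
grip_width: 0.645
grasp_force: 53.5
```

{"fn": "arm_command", "kwargs": {
  "plan": [
    {"dp":[30,0,0],"spin":0},
    {"dp":[24,0,0],"spin":0},
    {"dp":[12,0,0],"spin":0},
    {"dp":[0,0,-20],"spin":0},
    {"dp":[0,0,-30],"spin":-0.1375}
  ]
}}

```text
clock: 34.2
position: [0.4979, -0.0829, 0.3342]
ee_rot: [0.655, 0.755, -0.001, -0.001]
ft_force: [0.6, 0.4, -3.1]
grip_width: 0.642
grasp_force: 54.5
```

{"fn": "arm_command", "kwargs": {
  "plan": [
    {"dp":[0,0,0],"spin":-0.1375},
    {"dp":[0,0,0],"spin":-0.1375},
    {"dp":[0,0,0],"spin":0},
    {"dp":[0,0,0],"spin":0}
  ]
}}

```text
clock: 34.6
position: [0.4985, -0.0835, 0.3348]
ee_rot: [0.548, 0.837, -0.0, -0.0]
ft_force: [0.1, -0.4, -3.6]
grip_width: 0.645
grasp_force: 54.5
```

Run:
```python
from h import *
im,R,p=shot("held4"); print(p,yaw(R)); find("twin"); print(to([.6059,.1492,.0808+.1513+.02]))
```

```text
[ 0.4985 -0.0835  0.3348] 23.54760630221659
twin [([0.4982, -0.0828, 0.1971], 0.72)]
[169.9 191.6  82.6]
```

{"fn": "arm_command", "kwargs": {
  "plan": [
    {"dp":[24.3,27.4,0],"spin":0},
    {"dp":[24.3,27.4,0],"spin":0},
    {"dp":[24.3,27.4,0],"spin":0},
    {"dp":[24.3,27.4,0],"spin":0},
    {"dp":[24.3,27.4,0],"spin":0}
  ]
}}

```text
clock: 35.2
position: [0.5753, 0.085, 0.3347]
ee_rot: [0.547, 0.837, -0.0, -0.0]
ft_force: [0.7, -1.0, -3.2]
grip_width: 0.642
grasp_force: 54.5
```

{"fn": "arm_command", "kwargs": {
  "plan": [
    {"dp":[24.3,27.4,0],"spin":0},
    {"dp":[24.3,27.4,0],"spin":0},
    {"dp":[0,0,20],"spin":0},
    {"dp":[0,0,30],"spin":0},
    {"dp":[0,0,20],"spin":0}
  ]
}}

```text
clock: 35.7
position: [0.6049, 0.1505, 0.2626]
ee_rot: [0.547, 0.837, -0.001, -0.001]
ft_force: [-0.9, -0.5, -2.8]
grip_width: 0.645
grasp_force: 54.5
```

{"fn": "arm_command", "kwargs": {
  "plan": [
    {"dp":[0,0,10],"spin":0},
    {"dp":[0,0,0],"spin":0},
    {"dp":[0,0,0],"spin":0}
  ]
}}

```text
clock: 36.0
position: [0.6057, 0.1502, 0.2558]
ee_rot: [0.546, 0.838, 0.0, 0.0]
ft_force: [-0.1, 0.5, -2.9]
grip_width: 0.642
grasp_force: 54.5
```

Run:
```python
from h import *
im,R,p=shot("pl4"); print(p,yaw(R),to([.6059,.1492,.2321])); find("twin","spacer","saw","bay_a")
```

```text
[0.6057 0.1502 0.2558] 23.78935885793505 [-1.  -0.4 24.2]
twin [([0.6033, 0.1532, 0.1181], 0.83)]
spacer [([0.5835, 0.1956, 0.0992], 0.67)]
saw [([0.5696, 0.2375, 0.1097], 0.73)]
bay_a [([0.604, 0.1504, 0.0577], 0.98), ([0.5497, 0.2684, 0.048], 0.9), ([0.5839, 0.2126, 0.0492], 0.73), ([0.5703, 0.2257, 0.0523], 0.63)]
```

{"fn": "arm_command", "kwargs": {
  "plan": [
    {"dp":[-1,0,9],"spin":0},
    {"dp":[0,0,7],"spin":0},
    {"dp":[0,0,4],"spin":0},
    {"dp":[0,0,1],"spin":0},
    {"dp":[0,0,0],"spin":0}
  ]
}}

```text
clock: 36.75
position: [0.6057, 0.1493, 0.2337]
ee_rot: [0.546, 0.838, -0.0, -0.0]
ft_force: [0.5, 1.0, -2.9]
grip_width: 0.644
grasp_force: 54.6
```

{"fn": "arm_command", "kwargs": {
  "plan": [
    {"dp":[0,0,1],"spin":0},
    {"dp":[0,0,1],"spin":0},
    {"dp":[0,0,0],"spin":0}
  ]
}}

```text
clock: 37.05
position: [0.6059, 0.1493, 0.2327]
ee_rot: [0.546, 0.838, 0.0, 0.0]
ft_force: [-2.4, 0.3, 2.6]
grip_width: 0.643
grasp_force: 55.2
```

Seated; I'll release, rise and check.

{"fn": "arm_command", "kwargs": {
  "plan": [
    {"dp":[0,0,0],"spin":0},
    {"dp":[0,0,0],"spin":0},
    {"dp":[0,0,0],"spin":0},
    {"dp":[0,0,0],"spin":0},
    {"dp":[0,0,0],"spin":0}
  ],
  "grip": -1
}}

```text
clock: 37.55
position: [0.6057, 0.1493, 0.232]
ee_rot: [0.546, 0.838, 0.0, -0.0]
ft_force: [0.7, -0.0, -0.0]
grip_width: 1.0
grasp_force: 0.0
```

{"fn": "arm_command", "kwargs": {
  "plan": [
    {"dp":[0,0,-20],"spin":0},
    {"dp":[0,0,-40],"spin":0},
    {"dp":[0,0,-40],"spin":0},
    {"dp":[0,0,-40],"spin":0},
    {"dp":[0,0,-30],"spin":0}
  ]
}}

```text
clock: 38.05
position: [0.6058, 0.149, 0.4048]
ee_rot: [0.546, 0.838, 0.001, 0.001]
ft_force: [0.9, 0.1, -0.8]
grip_width: 0.994
grasp_force: 0.0
```

{"fn": "arm_command", "kwargs": {
  "plan": [
    {"dp":[0,0,0],"spin":0},
    {"dp":[0,0,0],"spin":0},
    {"dp":[0,0,0],"spin":0}
  ]
}}

```text
clock: 38.35
position: [0.6054, 0.1493, 0.4007]
ee_rot: [0.546, 0.838, -0.001, -0.001]
ft_force: [-0.0, -1.1, -0.3]
grip_width: 0.998
grasp_force: 0.0
```

Run:
```python
from h import *
im,R,p=shot("end"); find("collar","saw","spacer","twin")
```

```text
collar [([0.55, 0.2836, 0.0932], 0.89), ([0.5845, 0.1943, 0.0988], 0.28)]
saw [([0.5668, 0.2402, 0.1081], 0.81)]
spacer [([0.5845, 0.1963, 0.0977], 0.83)]
twin [([0.6066, 0.1504, 0.0982], 0.91)]
```

View pics/end.png

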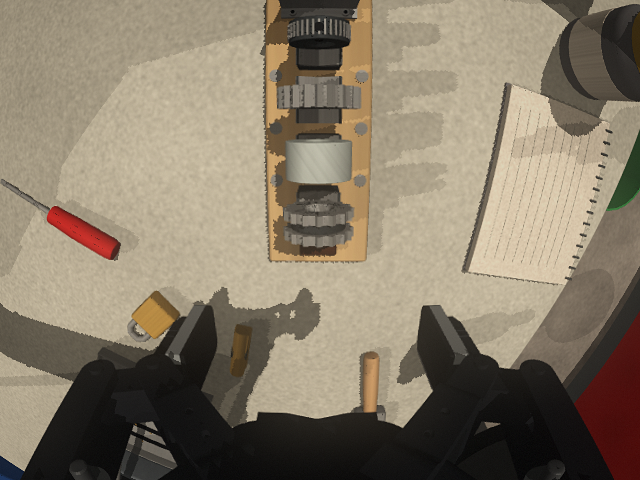

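All four parts lie straight in their blocks: collar at (319,28), saw (319,95), spacer (318,160) and twin (318,222). The arm touches nothing, so I'm handing in.

```bash
python3 -c "
from workcell import manip
print(manip.hand_in())"
```

```text
the job is handed in; nothing more can be done
None
```

I slid the collar, saw, spacer and twin off the rod in that order and laid each in the V rack, starting with the collar in the block next to the stop. The last picture shows all four seated straight, and I handed the job in about 38 s into the 106 s limit; the hand-in returned no verdict.

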